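Vent and seal the lens dry box

TASK

Seal the microscope-lens dry box: first swing the vent's dust cover aside on its pin until the vent hole is completely uncovered, so that the trapped air can escape. With the vent still open, press the lid down corner by corner until it sits fully down and flat on its gasket all round, then swing the cover back so that it covers the whole hole again. Leave the jar, the beaker and the slide box where they are.

Things in the scene. Friction and masses are not known exactly. Their poses are not given: they have to be found in the camera images.
- drybox: Grey open-topped plastic box, 200 x 150 mm (x, y), fixed to the bench. Origin: centre of its underside, on the bench (z = 0). A black rubber gasket 6 mm wide runs round the rim, its top 84 mm above the origin. Under each lid corner a rubber gasket block carries the lid: pressed with about 8 to 10 N it sinks, by up to 8 mm, and stays where it was pushed.
- lid: White loose lid plate, 210 x 160 x 6 mm, 0.45 kg, on the box, axes parallel to the box's; origin: centre of the plate's underside. At the start its top is 98 mm above the bench, 8 mm proud; fully down it is 90 mm everywhere. Ribs beneath keep it within 2 mm sideways. Pressing one corner tips the lid (the opposite corner may rise): press each one right down.
- corner0 (a point): Point on the lid's top, at the middle of a flat grey 24 mm dot right above a gasket block: the place to press the corner at lid -x, +y. At lid x -84 mm, y +59 mm.
- corner1 (a point): Point on the lid's top, at the middle of a flat grey 24 mm dot right above a gasket block: the place to press the corner at lid -x, -y. At lid x -84 mm, y -59 mm.
- corner2 (a point): Point on the lid's top, at the middle of a flat grey 24 mm dot right above a gasket block: the place to press the corner at lid +x, -y. At lid x +84 mm, y -59 mm.
- corner3 (a point): Point on the lid's top, at the middle of a flat grey 24 mm dot right above a gasket block: the place to press the corner at lid +x, +y. At lid x +84 mm, y +59 mm.
- port (a point): Centre of the vent hole (24 mm across, in a thin dark 32 mm collar) on the lid's top, at lid x +20 mm, y 0.
- pin (a point): Axis of the cover's upright pivot pin, on the lid's top, at lid x -30 mm, y 0 (50 mm from the vent's centre).
- cover (a joint): Angle of the dust cover about its pin (rad). 0: it points along the lid's +x and lies centred over the vent; positive is counter-clockwise seen from above. It turns freely both ways to 1.8 rad, has a light friction (about 1 N at the knob) and stays where it is left. It uncovers the vent completely beyond 0.8 rad either way.
- cover_disc (a point): Centre of the cover's flat steel disc, 48 mm across, 50 mm from the pin's axis. The cover is 3 mm thick, its underside 3 mm and its top 6 mm above the lid's top.
- cover_knob (a point): Grip point on the cover's black upright knob, a plain round post 12 mm across that stands 30 mm up from the cover's top, 62 mm from the pin's axis. The point is on the post's axis, 22 mm above the cover's top (8 mm below the post's top).
- jar: Bystander: closed green glass jar, 84 mm across, 130 mm high, loose. Origin: centre of its underside.
- beaker: Bystander: clear glass beaker, 66 mm across, 85 mm high, loose. Origin: centre of its underside.
- slidebox: Bystander: wooden slide box, 55 x 85 x 32 mm, loose. Origin: centre of its underside.
There are look-alikes about, which are no part of the job. Of the things that look like the drybox, take the one that is farthest to the robot's right at the start.

How it is judged:
On the way, in this order (a step that is already met when the one before it is completed fails the run):
1. the cover is swung off the vent hole (disc centre more than 38 mm from the hole's centre), the lid's middle still more than 4 mm above its sealed height (horizontal distance between cover_disc and port above 0.038 m and z of lid in the frame of drybox above 0.088 m), for 0.2 s.
2. corner by corner: some corner is pressed down to within 2.5 mm of fully down while another still stands more than 5 mm proud, the vent open (z of any of corner0, corner1, corner2, corner3 in the frame of drybox below 0.0925 m and z of any of corner0, corner1, corner2, corner3 in the frame of drybox above 0.095 m and horizontal distance between cover_disc and port above 0.0365 m), for 0.05 s.
3. all four corners of the lid are pressed down to within 2.5 mm of fully down while the vent is still open (z of each of corner0, corner1, corner2, corner3 in the frame of drybox below 0.0925 m and horizontal distance between cover_disc and port above 0.0365 m), for 0.2 s.
At the end, for the whole second after the job is handed in: The lid lies with all four corners within 2.5 mm of fully down, the cover's disc is centred within 12 mm of the vent's centre (the whole hole is covered), and lid and cover are at rest (z of each of corner0, corner1, corner2, corner3 in the frame of drybox below 0.0925 m and horizontal distance between cover_disc and port below 0.012 m and linear speed of lid below 0.02 m/s and velocity of joint cover between -0.1 and 0.1 rad/s); the robot touches nothing.
It fails at once if the specimen jar is moved by more than 30 mm (distance of jar from where it was at the start of the episode above 0.03 m).
It fails at once if the glass beaker is moved by more than 30 mm (distance of beaker from where it was at the start of the episode above 0.03 m).
It fails at once if the wooden slide box is moved by more than 30 mm (distance of slidebox from where it was at the start of the episode above 0.03 m).
It also fails if it takes over 72 s, if anything falls off the work surface, if the arm or the gripper's body presses on something with over 40 N, if the wrist force passes 120 N, or if a joint passes its speed limit or range.

ROBOT

A 7-joint arm with a two-finger parallel gripper is mounted at the origin on the work surface. World frame = base frame: x ahead of the robot, y to its left, z up, the work surface at z = 0. Lengths are in m, angles in rad, forces in N, time in s.
With the tool pointing down it reaches from about 0.35 to 0.9 m from the base axis. Payload 8.1 kg.
Tool frame: the origin (TCP) lies midway between the tips of the shut fingers; the grasp point (between the pads) lies 19 mm behind it; z points along the fingers, y is the line along which they close (so a half turn about z gives the same grasp; the last joint's range is limited). The gripper opens to 92 mm and grips with 3 to 60 N. Pads are 19 mm wide; open, the fingers measure 130 mm over their backs; the gripper's body (75 mm by 190 mm) begins 47 mm behind the grasp point.
Start: joints at [-1.247, 0.434, 0.025, 1.573, -0.012, 1.134, -0.075], TCP at [0.259, 0.569, 0.188] pointing down, gripper open.
Joint ranges: [-2.62, 2.62], [-0.44, 2.09], [-1.27, 1.32], [0.08, 2.57], [-1.32, 4.46], [0.12, 2], [-2.74, 2.74]. Speed limits (rad/s): [2.22, 2.22, 3.01, 3.01, 3.14, 3.14, 3.14].

INTERFACE

Orientations are given as a rotation vector (axis times angle).
In Python, from cell import arm gives the robot as it stands.
- The arm moves only by the tool move_arm, never from a script. Its argument "motion" is a list of rows, each an object of numbers: "tx", "ty", "tz": the shift along the tool's x, y, z normalised to -1 to 1, where 1 is 1000 mm; "twist": the turn about the tool's z normalised to -1 to 1, where 1 is pi/2 rad. In form: [{"tx": .., "ty": .., "tz": .., "twist": ..}, ...]. A call has 1 to 12 rows; each row shifts and turns the commanded pose from where the row before left it, along the tool's axes as they then stand; what a row does not reach is not made up. A row lasts 1/10 s, in which the tool goes at most 50 mm and 8.59 degrees, less where a joint would pass 70% of its speed; a pose out of reach is approached as far as the arm can. A call with a number of a shift or a turn outside -1 to 1 is refused whole. A call with a gripper value outside its range is refused whole. "gripper" is the gripper's target within -1 to 1 (shut at 1, half-way at 0, fully open at -1), set as the call begins (left out, the last holds). The fingers move at their own pace and stop on an object; "squeeze" is the grip in N (left out, the last holds). Time passes only in rows, so rows that do not move let the fingers close. It gives the time, the measured TCP pose, the force, the opening and the grip force at its end, in the units of the state.
- arm.observe(): the state, without advancing time (a new reading comes with each control period).
- arm.get_image(name): name is "scene" or "top" or "wrist"; returns the picture (420x560x3 uint8, red, green, blue); there is no depth.
- arm.calibration(name): a dict with "K" (3x3 intrinsics, pixels), "T" (4x4, takes a point from camera to world coordinates). Camera axes: x right, y down, z forward; pixel columns grow to the right and rows downward; lengths in m; the calibration is good to about 2 mm. A picture is of the moment at which its call begins: read the wrist's pose just before it. calibration takes no time and is no camera call; for the wrist camera it gives the pose at the moment of the call.
- arm.sign_off(): hands the job in; it is judged then, once.
Trained networks look in the newest picture that a camera, given by its name, has taken for a name from the list of things; names that differ only in an ending like _2 or _b are one class to them, and where a whole thing is asked for, a point or a joint stands for the part that bears it (a point fixed in the world has none). Each returns a list of dicts, best first, with "conf" (0 to 1); they miss things now and then, are a little off and sometimes report something else, mostly with a low value. They report only what shows in the picture. A call takes as long as a camera call. They do not tell look-alikes from the thing itself.
- arm.look_for(camera, query): "point" ([column, row] as shares, 0 to 1, of the picture: columns of its width, rows of its height, amid what is visible of it).
- arm.regions_of(camera, query): "region" (420x560 bool, what is visible of it) and "point" ([column, row] as shares, 0 to 1, of the picture: columns of its width, rows of its height, amid what is visible of it).
- arm.place_of(camera, query): "point" ([column, row] as shares, 0 to 1, of the picture: columns of its width, rows of its height: a listed point, or the origin of a listed thing).
The state is a dict: "clock": time; "joints": joint angles; "dq": joint speeds; "joint_efforts": joint torques, N m; "position": TCP position; "ee_rot": TCP orientation; "force": force on the tool from outside, world axes, zero at the start; "ft_torque": the same for the moment, N m; "width": opening from 0.0 (shut) to 1.0 (fully open); "gripper_force": force on a finger pad.
Only numpy, scipy, OpenCV 4.12 (cv2) and the standard library are available. Lean on these libraries where they do the work, as an engineer would, in place of code of your own. Each camera call takes 0.05 s, during which the arm holds its last target. There are 200 camera calls.

## Working session

There is one attempt and no reset: what is moved stays moved. The work goes in short steps, Python scripts to look and compute and a tool call to move; the robot and the scene stay as the last step left them, time stands still between calls to the robot, and variables do not carry over. Pictures are saved under pics/ and viewed, at most 10 in all, crops included, and the job is handed in when it is done.

Besides the shell and the picture viewer there is one more tool, called after "Emit:" by a JSON object that holds its "api" and its "payload". move_arm: Moves the arm, as the interface text tells. Scaled input: -1 to 1 covers 1000 mm each way for a shift and pi/2 rad each way for a turn. Its arguments: {"type":"object","properties":{"motion":{"type":"array","items":{"type":"object","properties":{"tx":{"type":"number"},"ty":{"type":"number"},"tz":{"type":"number"},"twist":{"type":"number"}}}},"gripper":{"type":"number"},"squeeze":{"type":"number"}},"required":["motion"]}

```bash
mkdir -p pics
cat > h.py <<'E'
from cell import arm
import numpy as np, cv2
def ray(cam,u,v):
    c=arm.calibration(cam);K=np.array(c["K"]);T=np.array(c["T"])
    d=T[:3,:3]@np.linalg.solve(K,[u,v,1]);return T[:3,3],d
def atz(cam,u,v,z):
    o,d=ray(cam,u,v);return o+d*(z-o[2])/d[2]
def proj(cam,p):
    c=arm.calibration(cam);K=np.array(c["K"]);T=np.array(c["T"])
    q=K@(T[:3,:3].T@(np.asarray(p)-T[:3,3]));return q[:2]/q[2]
def save(cam,f):
    im=np.array(arm.get_image(cam));cv2.imwrite("pics/"+f,im[:,:,::-1]);return im
E
python3 - <<'E'
from h import *
a=save("top","t0.png");b=save("scene","s0.png")
cv2.imwrite("pics/both.png",cv2.resize(np.vstack([a,b])[:,:,::-1],(400,600)))
for q,z in [("drybox",.0),("lid",.092),("port",.098),("pin",.098),("cover_disc",.104),("cover_knob",.126),("corner0",.098),("corner1",.098),("corner2",.098),("corner3",.098),("jar",0),("beaker",0),("slidebox",0)]:
    for d in arm.place_of("top",q)[:3]:
        u,v=np.array(d["point"])*[560,420];print(q,round(d["conf"],2),int(u),int(v),atz("top",u,v,z).round(3))
print(arm.observe())
E
```

```text
drybox 0.87 138 310 [0.267 0.386 0.   ]
drybox 0.6 393 181 [ 0.628 -0.382  0.   ]
port 0.72 300 205 [ 0.556 -0.092  0.098]
pin 0.71 312 218 [ 0.518 -0.123  0.098]
cover_disc 0.59 301 207 [ 0.551 -0.093  0.104]
cover_knob 0.65 303 200 [ 0.567 -0.098  0.126]
corner0 0.78 306 174 [ 0.643 -0.112  0.098]
corner0 0.74 305 246 [ 0.44  -0.101  0.098]
corner0 0.61 272 196 [ 0.585 -0.014  0.098]
corner1 0.78 306 174 [ 0.643 -0.112  0.098]
corner1 0.74 305 246 [ 0.44  -0.101  0.098]
corner1 0.61 272 196 [ 0.585 -0.014  0.098]
corner2 0.78 306 174 [ 0.643 -0.112  0.098]
corner2 0.74 305 246 [ 0.44  -0.101  0.098]
corner2 0.61 272 196 [ 0.585 -0.014  0.098]
corner3 0.78 306 174 [ 0.643 -0.112  0.098]
corner3 0.74 305 246 [ 0.44  -0.101  0.098]
corner3 0.61 272 196 [ 0.585 -0.014  0.098]
jar 0.82 395 183 [ 0.622 -0.386  0.   ]
jar 0.16 312 219 [ 0.521 -0.134  0.   ]
slidebox 0.63 236 134 [0.782 0.085 0.   ]
{'clock': 0.75, 'joints': array([-1.24660801,  0.43448953,  0.02503498,  1.57326509, -0.01159545,
        1.13399293, -0.07509954]), 'dq': array([-0.00071787,  0.00192739, -0.00054559, -0.00155912, -0.00133359,
        0.00081096, -0.00116646]), 'joint_efforts': array([-1.01209887e-03, -6.67548251e+01,  9.83232893e-01, -3.14778578e+01,
       -6.07558549e-02,  3.28143092e-02,  2.43875746e-05]), 'position': array([0.25875878, 0.56889886, 0.18772354]), 'ee_rot': array([ 6.65491321e-01,  3.07026737e+00, -2.11747538e-05]), 'force': array([0.07005216, 0.88594454, 0.71513307]), 'ft_torque': array([-0.01953164,  0.03847223,  0.0097634 ]), 'gripper_force': 0.0, 'width': 0.9992385352749477}
```

View pics/t0.png

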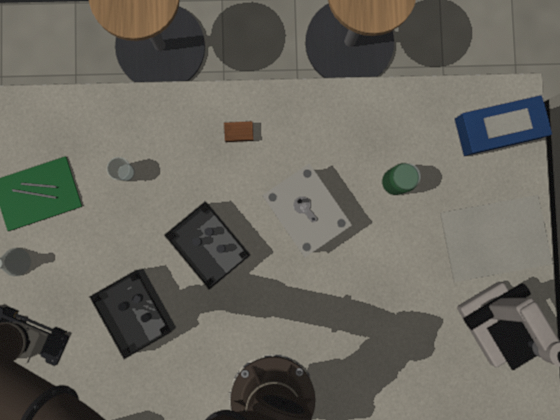

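View pics/s0.png

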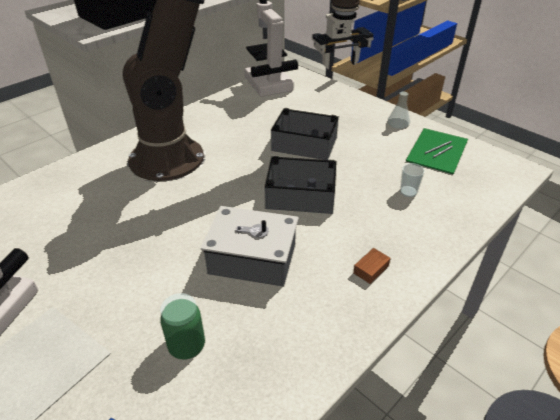

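The candidates that look like the drybox are two open black boxes at about (132,313) and (207,244), and the lidded box at about (308,210). The lidded one is farthest to the robot's right (largest column, most negative y), so it fits. The jar is at (402,178), the beaker at (121,169) and the slide box at (240,131). I'll confirm with one crop.

Run:
```python
from h import *
im=cv2.imread("pics/t0.png");c=im[160:265,255:385]
cv2.imwrite("pics/crop.png",cv2.resize(c,None,fx=5.5,fy=5.5,interpolation=cv2.INTER_CUBIC))
# lid outline
g=cv2.cvtColor(im,cv2.COLOR_BGR2HSV)
g=[d for d in arm.look_for("top","corner0")]
P=[]
for d in g:
    u,v=np.array(d["point"])*[560,420];print(round(d["conf"],2),u.round(1),v.round(1),atz("top",u,v,.098).round(4))
```

```text
0.67 305.1 206.9 [ 0.5516 -0.1044  0.098 ]
0.6 305.9 209.8 [ 0.5434 -0.1065  0.098 ]
0.27 400.0 181.9 [ 0.6147 -0.3734  0.098 ]
```

View pics/crop.png

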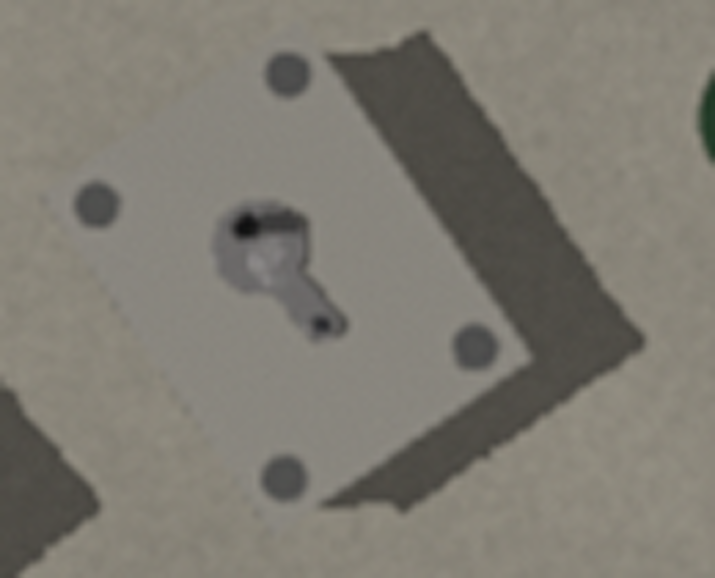

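The crop shows the white lid with four grey dots at picture (307.4,173.5), (272.6,197.3), (341.4,223.1) and (306.8,246.9). The pin is at (313.5,219), and the knob's top is at (300,201) on the disc. So lid +x runs from the pin up and to the left in the picture.

```bash
cat >> h.py <<'E'
def fit(cam,px,names,z):
    L={0:(-.084,.059),1:(-.084,-.059),2:(.084,-.059),3:(.084,.059),'pin':(-.03,0)}
    W=np.array([atz(cam,u,v,z)[:2] for u,v in px]);M=np.array([L[n] for n in names])
    a=M-M.mean(0);b=W-W.mean(0)
    th=np.arctan2((a[:,0]*b[:,1]-a[:,1]*b[:,0]).sum(),(a*b).sum())
    R=np.array([[np.cos(th),-np.sin(th)],[np.sin(th),np.cos(th)]])
    t=W.mean(0)-R@M.mean(0);return t,th,W-(M@R.T+t)
def step(target,yaw=None):
    """tool-axis move (mm) and twist units to a world target; yaw=dir. of tool x (rad)"""
    from scipy.spatial.transform import Rotation as Ro
    s=arm.observe();R=Ro.from_rotvec(s["ee_rot"]).as_matrix()
    d=R.T@(np.asarray(target)-s["position"]);y=np.arctan2(R[1,0],R[0,0])
    tw=0 if yaw is None else -((yaw-y+np.pi)%(2*np.pi)-np.pi)/(np.pi/2)
    print("t=%.1f"%s["clock"],"tool mm",(d*1000).round(1),"yaw",y.round(3),"twist",round(float(tw),3))
E
python3 - <<'E'
from h import *
px=[(307.4,173.5),(272.6,197.3),(341.4,223.1),(306.8,246.9)]
t,th,r=fit("top",px,[2,3,1,0],.098);print(t,th,(r*1000).round(1))
R=np.array([[np.cos(th),-np.sin(th)],[np.sin(th),np.cos(th)]])
k=atz("top",299.7,201.1,.134);print("knob top",k,R.T@(k[:2]-t))
print("pin",R.T@(atz("top",313.5,219.1,.104)[:2]-t))
kn=t+R@[.032,0];print(kn)
for n in ["jar","beaker"]:
  for d in arm.look_for("scene",n)[:2]: print(n,d)
print(atz("top",402,178,.13))
step([*kn,.24],th)
E
```

```text
[ 0.54241019 -0.10961159] 0.571647692426366 [[ 0.2 -0.2]
 [-0.3  0. ]
 [-0.1  0.3]
 [ 0.2 -0.2]]
knob top [ 0.56527858 -0.08715263  0.134     ] [0.03138328 0.00651601]
pin [-3.07144789e-02  2.39616715e-05]
[ 0.56932253 -0.092299  ]
jar {'point': [0.3284, 0.786], 'conf': 0.92}
beaker {'point': [0.7334, 0.4238], 'conf': 0.89}
beaker {'point': [0.45, 0.5574], 'conf': 0.72}
[ 0.62164245 -0.37058593  0.13      ]
t=0.9 tool mm [-556.5 -473.4  -52.3] yaw 2.715 twist 1.364
```

Emit:
{"api": "move_arm", "payload": {"motion": [{"tx":0,"ty":0,"tz":-0.03},{"tz":-0.03},{"tx":-0.03,"ty":-0.025},{"tx":-0.03,"ty":-0.025},{"tx":-0.03,"ty":-0.025},{"tx":-0.03,"ty":-0.025},{"tx":-0.03,"ty":-0.025},{"tx":-0.03,"ty":-0.025},{"tx":-0.03,"ty":-0.025},{"tx":-0.03,"ty":-0.025},{"tx":-0.03,"ty":-0.025},{"tx":-0.03,"ty":-0.025}], "gripper": -0.2}}

```text
invalid input
```

Emit:
{"api": "move_arm", "payload": {"motion": [{"tx":-0.03,"ty":-0.025},{"tx":-0.03,"ty":-0.025},{"tx":-0.03,"ty":-0.025},{"tx":-0.03,"ty":-0.025},{"tx":-0.03,"ty":-0.025},{"tx":-0.03,"ty":-0.025},{"tx":-0.03,"ty":-0.025},{"twist":0.09},{"twist":0.09},{"twist":0.09},{"twist":0.09},{"twist":0.09}]}}

```text
invalid input
```

Emit:
{"api": "move_arm", "payload": {"motion": [{"twist":0.09},{"twist":0.09},{"twist":0.09},{"twist":0.09},{"twist":0.09},{"twist":0.09},{"twist":0.09},{"twist":0.09},{"twist":0.09},{"twist":0.09}]}}

```text
invalid input
```

Run:
```python
from h import *
print(arm.observe()["joints"].round(2));step([.565,-.087,.24],.572)
im=save("wrist","w1.png")
for q,z in [("cover_knob",.126),("pin",.104)]:
    for d in arm.place_of("wrist",q)[:2]:
        u,v=np.array(d["point"])*[560,420];print(q,round(d["conf"],2),int(u),int(v),atz("wrist",u,v,z).round(4))
for d in arm.look_for("wrist","corner0")[:6]: print(d)
for d in arm.place_of("wrist","corner0")[:6]:
        u,v=np.array(d["point"])*[560,420];print(q,round(d["conf"],2),int(u),int(v),atz("wrist",u,v,.098).round(4))
```

```text
[-1.25  0.43  0.02  1.57 -0.01  1.13 -0.08]
t=0.9 tool mm [-550.3 -470.3  -52.3] yaw 2.715 twist 1.364
```

View pics/w1.png

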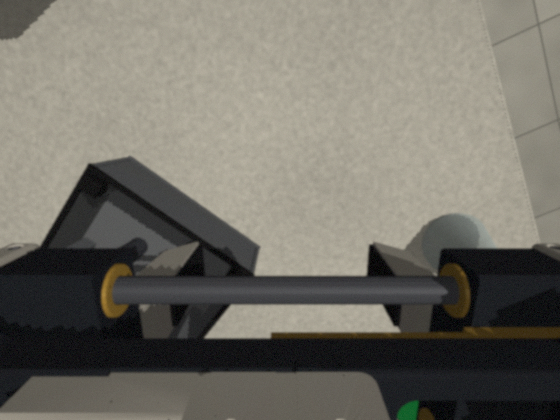

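The moves were refused because every row needs all four keys, so the arm hasn't moved. The picture shows the start pose, with the fingers over a black look-alike box at (150,230) and something round at (455,240).

Emit:
{"api": "move_arm", "payload": {"motion": [{"tx":0,"ty":0,"tz":-0.03,"twist":0},{"tx":0,"ty":0,"tz":-0.03,"twist":0},{"tx":-0.03,"ty":-0.025,"tz":0,"twist":0},{"tx":-0.03,"ty":-0.025,"tz":0,"twist":0},{"tx":-0.03,"ty":-0.025,"tz":0,"twist":0},{"tx":-0.03,"ty":-0.025,"tz":0,"twist":0},{"tx":-0.03,"ty":-0.025,"tz":0,"twist":0},{"tx":-0.03,"ty":-0.025,"tz":0,"twist":0},{"tx":-0.03,"ty":-0.025,"tz":0,"twist":0},{"tx":-0.03,"ty":-0.025,"tz":0,"twist":0},{"tx":-0.03,"ty":-0.025,"tz":0,"twist":0},{"tx":-0.03,"ty":-0.025,"tz":0,"twist":0}], "gripper": -0.2}}

```text
clock: 2.35
position: [0.4288, 0.2157, 0.248]
ee_rot: [0.665, 3.07, 0.001]
force: [1.1, 0.4, -0.1]
width: 0.598
gripper_force: 0.0
```

Emit:
{"api": "move_arm", "payload": {"motion": [{"tx":-0.03,"ty":-0.025,"tz":0,"twist":0},{"tx":-0.03,"ty":-0.025,"tz":0,"twist":0},{"tx":-0.03,"ty":-0.025,"tz":0,"twist":0},{"tx":-0.03,"ty":-0.025,"tz":0,"twist":0},{"tx":-0.03,"ty":-0.025,"tz":0,"twist":0},{"tx":-0.03,"ty":-0.025,"tz":0,"twist":0},{"tx":-0.03,"ty":-0.025,"tz":0,"twist":0},{"tx":0,"ty":0,"tz":0,"twist":0.09},{"tx":0,"ty":0,"tz":0,"twist":0.09},{"tx":0,"ty":0,"tz":0,"twist":0.09},{"tx":0,"ty":0,"tz":0,"twist":0.09},{"tx":0,"ty":0,"tz":0,"twist":0.09}]}}

```text
clock: 3.55
position: [0.547, -0.0291, 0.2478]
ee_rot: [1.695, 2.645, 0.0]
force: [0.3, 0.2, -0.0]
width: 0.598
gripper_force: 0.0
```

Emit:
{"api": "move_arm", "payload": {"motion": [{"tx":0,"ty":0,"tz":0,"twist":0.09},{"tx":0,"ty":0,"tz":0,"twist":0.09},{"tx":0,"ty":0,"tz":0,"twist":0.09},{"tx":0,"ty":0,"tz":0,"twist":0.09},{"tx":0,"ty":0,"tz":0,"twist":0.09},{"tx":0,"ty":0,"tz":0,"twist":0.09},{"tx":0,"ty":0,"tz":0,"twist":0.09},{"tx":0,"ty":0,"tz":0,"twist":0.09},{"tx":0,"ty":0,"tz":0,"twist":0.09},{"tx":0,"ty":0,"tz":0,"twist":0.09}]}}

```text
clock: 4.55
position: [0.547, -0.029, 0.2478]
ee_rot: [-3.006, -0.911, -0.0]
force: [0.3, 0.4, -0.6]
width: 0.602
gripper_force: 0.0
```

Run:
```python
from h import *
print(arm.observe()["joints"].round(2));step([.565,-.087,.24],.572)
im=save("wrist","w2.png")
for q,z in [("cover_knob",.126),("pin",.104),("corner0",.098)]:
    for d in arm.place_of("wrist",q)[:4]:
        u,v=np.array(d["point"])*[560,420];print(q,round(d["conf"],2),int(u),int(v),atz("wrist",u,v,z).round(4))
```

```text
[-0.67  0.32  0.83  1.72 -0.25  1.22 -0.75]
t=4.5 tool mm [-17.3  58.2   7.8] yaw 0.589 twist 0.011
cover_knob 0.98 340 211 [ 0.567  -0.0875  0.126 ]
pin 0.74 339 251 [ 0.5242 -0.1235  0.104 ]
pin 0.74 289 291 [ 0.4463 -0.1043  0.104 ]
corner0 0.78 286 291 [ 0.4412 -0.1037  0.098 ]
corner0 0.77 394 156 [ 0.6485 -0.1083  0.098 ]
corner0 0.68 289 157 [ 0.5815 -0.0119  0.098 ]
```

View pics/w2.png

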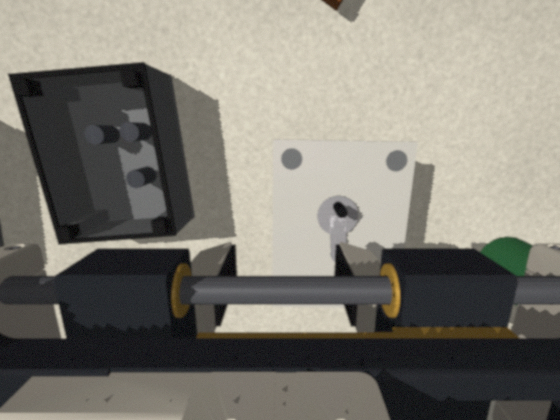

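The wrist picture shows the white lid from (272,140) to (412,270), the knob at (340,211) and the jar at (508,258), clear of the right finger. I'll move over the knob and go down.

Emit:
{"api": "move_arm", "payload": {"motion": [{"tx":-0.008,"ty":0.029,"tz":0,"twist":0},{"tx":-0.008,"ty":0.029,"tz":0,"twist":0},{"tx":0,"ty":0,"tz":0.03,"twist":0},{"tx":0,"ty":0,"tz":0.03,"twist":0},{"tx":0,"ty":0,"tz":0.03,"twist":0},{"tx":0,"ty":0,"tz":0,"twist":0}]}}

```text
clock: 5.35
position: [0.5637, -0.0854, 0.1545]
ee_rot: [-3.0, -0.924, 0.009]
force: [-0.1, -0.5, 0.1]
width: 0.604
gripper_force: 0.0
```

Run:
```python
from h import *
step([.566,-.0875,.11],.589)
im=save("wrist","w3.png")
for q,z in [("cover_knob",.126),("pin",.104)]:
    for d in arm.place_of("wrist",q)[:2]:
        u,v=np.array(d["point"])*[560,420];print(q,round(d["conf"],2),int(u),int(v),atz("wrist",u,v,z).round(4))
```

```text
t=5.3 tool mm [ 1.   3.3 44.4] yaw 0.597 twist 0.005
cover_knob 0.59 291 221 [ 0.5693 -0.0906  0.126 ]
pin 0.9 295 274 [ 0.5248 -0.1265  0.104 ]
```

View pics/w3.png

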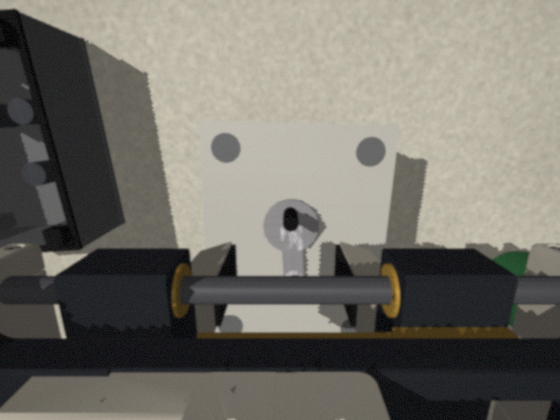

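The knob is at (291,218), centred between the fingers, and the dots are at (226,148) and (370,152). I'll go down and grip softly.

Run:
```python
from h import *
px=[(226,148),(370,152)]
t,th,r=fit("wrist",px,[3,2],.098);print(t,th,(r*1000).round(1))
step([.567,-.089,.11],.589)
```

```text
[ 0.54643033 -0.11093552] 0.5682484493468787 [[-0.3  0.5]
 [ 0.3 -0.5]]
t=5.5 tool mm [-1.5  2.  49.1] yaw 0.595 twist 0.004
```

Emit:
{"api": "move_arm", "payload": {"motion": [{"tx":0.001,"ty":0.003,"tz":0.022,"twist":0},{"tx":0.001,"ty":0.002,"tz":0.022,"twist":0},{"tx":0,"ty":0,"tz":0,"twist":0}]}}

```text
clock: 5.8
position: [0.5704, -0.0888, 0.1133]
ee_rot: [-3.003, -0.921, 0.002]
force: [-0.1, -0.5, 0.2]
width: 0.596
gripper_force: 0.0
```

Emit:
{"api": "move_arm", "payload": {"motion": [{"tx":0,"ty":0,"tz":0,"twist":0},{"tx":0,"ty":0,"tz":0,"twist":0},{"tx":0,"ty":0,"tz":0,"twist":0},{"tx":0,"ty":0,"tz":0,"twist":0},{"tx":0,"ty":0,"tz":0,"twist":0},{"tx":0,"ty":0,"tz":0,"twist":0}], "gripper": 0.7, "squeeze": 4}}

```text
clock: 6.4
position: [0.5708, -0.0891, 0.1139]
ee_rot: [3.004, 0.92, 0.001]
force: [0.4, 0.4, -0.4]
width: 0.165
gripper_force: 0.0
```

The knob is caged in a 14 mm gap. I'll swing it counter-clockwise by about 1.13 rad along its arc.

Emit:
{"api": "move_arm", "payload": {"motion": [{"tx":-0.0006,"ty":-0.0087,"tz":0,"twist":-0.09},{"tx":-0.0006,"ty":-0.0087,"tz":0,"twist":-0.09},{"tx":-0.0006,"ty":-0.0087,"tz":0,"twist":-0.09},{"tx":-0.0006,"ty":-0.0087,"tz":0,"twist":-0.09},{"tx":-0.0006,"ty":-0.0087,"tz":0,"twist":-0.09},{"tx":-0.0006,"ty":-0.0087,"tz":0,"twist":-0.09},{"tx":-0.0006,"ty":-0.0087,"tz":0,"twist":-0.09},{"tx":-0.0006,"ty":-0.0087,"tz":0,"twist":-0.09},{"tx":0,"ty":0,"tz":0,"twist":0},{"tx":0,"ty":0,"tz":0,"twist":0}]}}

```text
clock: 7.4
position: [0.5105, -0.0627, 0.1139]
ee_rot: [2.049, 2.381, 0.001]
force: [0.5, -0.3, 0.1]
width: 0.147
gripper_force: 0.0
```

Run:
```python
from h import *
s=arm.observe();p=s["position"];step(p,.57);r=p[:2]-[.5192,-.1264];print(np.hypot(*r),np.arctan2(r[1],r[0])-.57)
print(arm.observe()["joints"].round(2))
im=save("wrist","w4.png");im=save("top","t4.png")
```

```text
t=7.4 tool mm [0. 0. 0.] yaw 1.721 twist 0.733
0.06433398815448156 1.1367215086318572
[-0.34  0.35  0.47  1.96 -0.2   0.87  0.38]
```

View pics/w4.png

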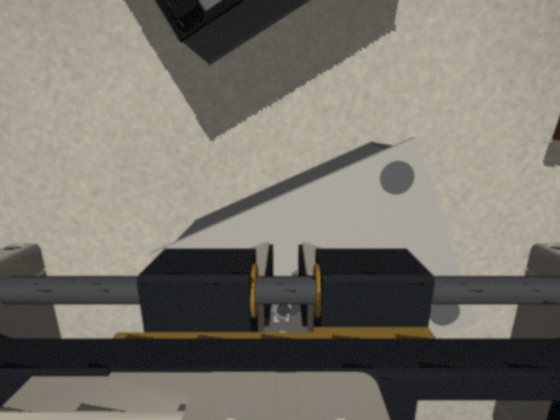

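The picture shows the disc and knob between the fingers at (282,310), off the vent, so the cover has swung. The corner dots are at (397,177) and (443,314). I'll open, lift and move toward corner 3.

Emit:
{"api": "move_arm", "payload": {"motion": [{"tx":0,"ty":0,"tz":0,"twist":0},{"tx":0,"ty":0,"tz":0,"twist":0},{"tx":0,"ty":0,"tz":-0.03,"twist":0},{"tx":0,"ty":0,"tz":-0.03,"twist":0},{"tx":0,"ty":0,"tz":-0.03,"twist":0},{"tx":0,"ty":0,"tz":0,"twist":0}], "gripper": 0.4}}

```text
clock: 8.1
position: [0.5126, -0.0629, 0.2074]
ee_rot: [2.042, 2.382, 0.007]
force: [0.9, -0.3, -0.5]
width: 0.299
gripper_force: 0.0
```

Run:
```python
from h import *
# re-measure lid: top refit + current wrist dots by shape
t=np.array([.5444,-.1102]);th=.57
R=np.array([[np.cos(th),-np.sin(th)],[np.sin(th),np.cos(th)]])
im=save("wrist","w5.png")
for c,m in enumerate([(-.084,.059),(-.084,-.059),(.084,-.059),(.084,.059)]):
    w=t+R@m;print(c,w.round(4),proj("wrist",[*w,.098]).round(0),proj("top",[*w,.098]).round(0))
for d in arm.place_of("wrist","corner0")[:4]:
    u,v=np.array(d["point"])*[560,420];print(round(d["conf"],2),int(u),int(v),atz("wrist",u,v,.098).round(4))
step([*(t+R@[.084,.059]),.12])
```

```text
0 [ 0.4418 -0.1059] [213. 229.] [307. 246.]
1 [ 0.5055 -0.2052] [261. 319.] [342. 222.]
2 [ 0.647  -0.1145] [401. 264.] [308. 173.]
3 [ 0.5833 -0.0152] [364. 164.] [273. 196.]
0.98 360 161 [ 0.578 -0.013  0.098]
0.94 256 316 [ 0.4995 -0.2019  0.098 ]
0.85 396 261 [ 0.6393 -0.111   0.098 ]
0.71 210 227 [ 0.4384 -0.103   0.098 ]
t=8.2 tool mm [35.5 79.  84.2] yaw 1.725 twist 0.0
```

View pics/w5.png

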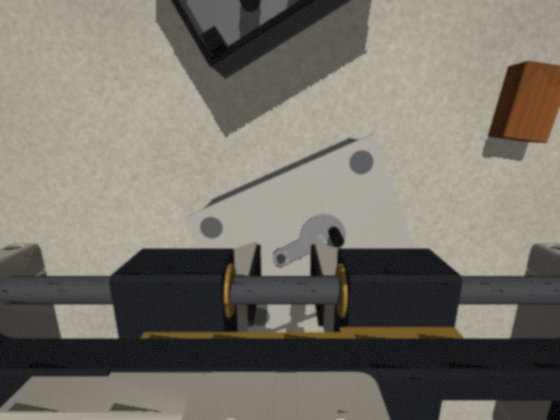

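The cover still points nearly along lid +x: the pin is at (281,258), the disc at (322,232) and the knob at (336,236). So either the cage missed the knob or the knob was dragged back. I'll work out where the knob is.

Run:
```python
from h import *
print("knobtop",atz("wrist",336,232,.134).round(4),"base",atz("wrist",332,244,.104).round(4),"disc",atz("wrist",322,232,.104).round(4),"pin",atz("wrist",281,258,.104).round(4))
t=cv2.imread("pics/t4.png")[150:270,245:395];w=cv2.imread("pics/w3.png")[180:340,180:400]
cv2.imwrite("pics/cmp.png",np.hstack([cv2.resize(t,(500,400)),cv2.resize(cv2.imread("pics/w5.png")[200:300,240:400],(300,400))]))
p=arm.observe()["position"];print(p,proj("wrist",p),proj("wrist",p+[0,0,.019]))
print(proj("top",[.5105,-.0627,.114]))
```

```text
knobtop [ 0.5602 -0.0769  0.134 ] base [ 0.5656 -0.1001  0.104 ] disc [ 0.5529 -0.0887  0.104 ] pin [ 0.5156 -0.1237  0.104 ]
[ 0.51053289 -0.06243783  0.20405941] [285.39628553 235.89292558] [285.46894954 246.44424213]
[290.92942223 221.75408729]
```

View pics/cmp.png

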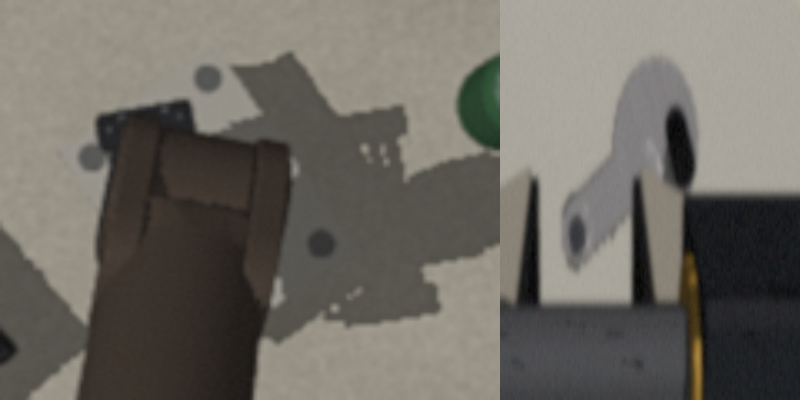

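The fingers closed beside the knob: the arm hadn't settled when I took that fix, so it was several mm off. I'll triangulate the knob now with the arm settled, using numbers only.

```bash
cat >> h.py <<'E'
def knob(cam="wrist",lo=45):
    """dark knob blob near the network's knob point: its two ends and the network's point"""
    im=np.array(arm.get_image(cam));d=arm.place_of(cam,"cover_knob")
    out=[]
    for k in d[:1]:
        u,v=np.array(k["point"])*[560,420];out.append((round(k["conf"],2),u.round(1),v.round(1),atz(cam,u,v,.126).round(4)))
        n,l,s,c=cv2.connectedComponentsWithStats((im.max(2)<lo).astype(np.uint8))
        for i in range(1,n):
            if 8<s[i,4]<1500 and np.hypot(*(c[i]-[u,v]))<25:out.append(("blob",s[i].tolist(),c[i].round(1)))
    return out
E
python3 - <<'E'
from h import *
print(knob("wrist"))
o=arm.observe();print(o["position"].round(4));T=np.array(arm.calibration("wrist")["T"]);print(T.round(3).tolist())
print(knob("scene"));
for q,z in [("cover_disc",.104),("pin",.104)]:
  for cam in ["wrist","scene"]:
    for d in arm.place_of(cam,q)[:2]:
        u,v=np.array(d["point"])*[560,420];print(cam,q,round(d["conf"],2),int(u),int(v),atz(cam,u,v,z).round(4))
for d in arm.place_of("scene","corner0")[:4]:
    u,v=np.array(d["point"])*[560,420];print("scene",round(d["conf"],2),int(u),int(v),atz("scene",u,v,.098).round(4))
E
```

```text
[(0.73, np.float64(340.0), np.float64(242.1), array([ 0.5662, -0.0884,  0.126 ]))]
[ 0.5095 -0.0624  0.2028]
[[0.988, 0.148, 0.041, 0.499], [0.154, -0.952, -0.265, 0.009], [-0.001, 0.269, -0.963, 0.399], [0.0, 0.0, 0.0, 1.0]]
[(0.68, np.float64(261.0), np.float64(227.3), array([ 0.5714, -0.0988,  0.126 ])), ('blob', [262, 221, 3, 11, 29], array([263., 226.]))]
wrist cover_disc 0.79 327 238 [ 0.558  -0.0949  0.104 ]
scene cover_disc 0.53 256 226 [ 0.5432 -0.0868  0.104 ]
wrist pin 0.69 287 256 [ 0.5205 -0.1212  0.104 ]
scene pin 0.6 238 228 [ 0.5171 -0.1249  0.104 ]
scene 0.9 210 241 [ 0.4973 -0.1989  0.098 ]
scene 0.76 277 256 [ 0.649 -0.12   0.098]
scene 0.73 288 222 [ 0.5853 -0.016   0.098 ]
scene 0.68 226 213 [ 0.447  -0.1063  0.098 ]
```

Run:
```python
from h import *
g=cv2.imread("pics/w4.png",0)
print("w4 col 285, v180..335/5",g[180:336:5,285].tolist())
print("w4 row 250, u 240..330/4",g[250,240:332:4].tolist())
print("w4 row 300",g[300,256:320:4].tolist())
g=cv2.imread("pics/w3.png",0);print("w3 col 291 v195..280/4",g[195:281:4,291].tolist())
for f in ["w2","w3","w5"]:
    g=cv2.imread(f"pics/{f}.png",0);n,l,s,c=cv2.connectedComponentsWithStats((g[150:262,270:360]<50).astype(np.uint8))
    print(f,[(s[i].tolist(),(c[i]+[270,150]).round(1).tolist()) for i in range(1,n) if s[i,4]>15])
# knob cleared height check: relation T_rel
T=np.array(arm.calibration("wrist")["T"]);s=arm.observe()
from scipy.spatial.transform import Rotation as Ro
def Tcp(p,r):
    M=np.eye(4);M[:3,:3]=Ro.from_rotvec(r).as_matrix();M[:3,3]=p;return M
rel=np.linalg.inv(Tcp(s["position"],s["ee_rot"]))@T;np.save("rel.npy",rel);print(rel[:3,3].round(4))
K=np.array(arm.calibration("wrist")["K"])
W=Tcp([.5105,-.0627,.1139],[2.049,2.381,.001])@rel
for n,p in dict(pin=[.5172,-.1258,.104],knob0=[.566,-.0875,.126],disc1=[.5113,-.0763,.104],knob1=[.5105,-.0640,.126]).items():
    q=K@(W[:3,:3].T@(np.array(p)-W[:3,3]));print(n,(q[:2]/q[2]).round(0))
```

```text
w4 col 285, v180..335/5 [100, 72, 71, 155, 165, 162, 167, 164, 166, 164, 163, 167, 163, 165, 165, 164, 163, 162, 165, 128, 62, 71, 63, 71, 63, 50, 59, 76, 114, 88, 95, 91]
w4 row 250, u 240..330/4 [25, 29, 30, 31, 100, 128, 130, 68, 72, 165, 164, 166, 166, 163, 159, 23, 118, 130, 130, 53, 33, 28, 28]
w4 row 300 [62, 60, 61, 62, 62, 63, 60, 64, 60, 61, 65, 66, 63, 64, 60, 61]
w3 col 291 v195..280/4 [184, 141, 137, 82, 9, 10, 23, 24, 21, 123, 167, 174, 165, 154, 138, 138, 138, 137, 138, 170, 134, 63]
w2 [([64, 53, 13, 14, 125], [340.2, 209.5]), ([66, 96, 10, 16, 99], [339.4, 255.4])]
w3 [([14, 58, 15, 22, 260], [290.4, 218.9]), ([65, 96, 12, 16, 113], [339.4, 255.1])]
w5 [([59, 78, 14, 19, 191], [335.4, 236.8]), ([41, 95, 8, 17, 84], [313.7, 254.8]), ([68, 99, 22, 13, 266], [348.4, 255.4])]
[ 0.072  -0.0002 -0.1963]
pin [282. 309.]
knob0 [361. 288.]
disc1 [284. 249.]
knob1 [285. 244.]
```

Run:
```python
from h import *
from scipy.spatial.transform import Rotation as Ro
rel=np.load("rel.npy");K=np.array(arm.calibration("wrist")["K"])
def P(p,r,u,v,z):
    M=np.eye(4);M[:3,:3]=Ro.from_rotvec(r).as_matrix();M[:3,3]=p;W=M@rel
    d=W[:3,:3]@np.linalg.solve(K,[u,v,1]);o=W[:3,3];return (o+d*(z-o[2])/d[2]).round(4)[:2]
s=arm.observe()
for n,p,r,u,vt,vb in [("w2",[.547,-.029,.2478],[-3.006,-.911,0],340,215,204),("w3a",[.5637,-.0854,.1545],[-3,-.924,.009],291,228,211),("w3b",[.5670,-.0872,.159],[-3,-.924,0],291,228,211),("w5",s["position"],s["ee_rot"],335.5,243,231)]:
    print(n,"top",P(p,r,u,vt,.134),"base",P(p,r,u,vb,.104))
```

```text
w2 top [ 0.5639 -0.0872] base [ 0.5703 -0.0889]
w3a top [ 0.5649 -0.0896] base [ 0.5691 -0.0873]
w3b top [ 0.5671 -0.0923] base [ 0.5716 -0.0898]
w5 top [ 0.5609 -0.0875] base [ 0.5653 -0.0855]
```

Run:
```python
from h import *
K=np.array(arm.calibration("wrist")["K"]);print(K.round(1).tolist())
rel=np.load("rel.npy")
def pj(p):
    q=K@(rel[:3,:3].T@(np.array(p)-rel[:3,3]));return (q[:2]/q[2]).round(0).tolist()
for z in [0,-.019,-.03]:
    for x in [.0095,0,-.0095]: print(z,x,pj([x,-.0137,z]),pj([x,.0137,z]))
g=cv2.imread("pics/w5.png",0)
for v in range(236,290,6): print(v,g[v,228:346:3].tolist())
```

```text
[[305.7, 0.0, 285.3], [0.0, 305.7, 211.6], [0.0, 0.0, 1.0]]
0 0.0095 [265.0, 223.0] [306.0, 223.0]
0 0 [265.0, 236.0] [305.0, 236.0]
0 -0.0095 [266.0, 249.0] [305.0, 249.0]
-0.019 0.0095 [263.0, 232.0] [308.0, 232.0]
-0.019 0 [263.0, 246.0] [307.0, 246.0]
-0.019 -0.0095 [264.0, 260.0] [307.0, 260.0]
-0.03 0.0095 [262.0, 238.0] [309.0, 238.0]
-0.03 0 [262.0, 254.0] [309.0, 254.0]
-0.03 -0.0095 [262.0, 268.0] [308.0, 268.0]
236 [166, 165, 167, 167, 162, 163, 164, 167, 165, 164, 166, 166, 163, 164, 165, 167, 166, 165, 167, 165, 163, 164, 164, 164, 124, 128, 123, 128, 125, 129, 141, 143, 129, 116, 32, 14, 15, 21, 78, 146]
242 [164, 166, 165, 165, 165, 162, 163, 158, 151, 138, 163, 162, 168, 164, 162, 165, 162, 164, 166, 164, 160, 137, 117, 125, 125, 129, 128, 126, 125, 119, 130, 133, 147, 108, 63, 22, 24, 16, 29, 151]
248 [102, 105, 136, 134, 131, 132, 129, 134, 132, 80, 25, 134, 166, 165, 164, 163, 144, 116, 119, 123, 125, 125, 127, 124, 126, 126, 125, 111, 29, 64, 130, 131, 133, 132, 128, 122, 105, 68, 97, 103]
254 [21, 12, 95, 131, 131, 131, 127, 130, 119, 32, 21, 133, 166, 167, 166, 
[... 315 characters left out ...]
 74, 82, 129, 129, 129, 131, 118, 36, 12, 8, 116, 165, 164, 163, 161, 129, 103, 121, 149, 163, 167, 168, 162, 167, 164, 165, 142, 8, 19, 22, 109, 131, 130, 131, 130, 95, 58, 58, 22]
272 [105, 56, 52, 120, 129, 128, 130, 79, 20, 1, 20, 112, 164, 165, 166, 163, 166, 166, 165, 164, 163, 166, 166, 167, 167, 163, 164, 136, 8, 8, 18, 59, 128, 131, 128, 129, 64, 47, 63, 39]
278 [99, 46, 57, 62, 63, 66, 63, 61, 63, 62, 62, 63, 63, 63, 63, 64, 63, 65, 66, 66, 66, 66, 66, 62, 62, 63, 65, 61, 65, 63, 62, 62, 64, 64, 63, 63, 63, 48, 53, 41]
284 [100, 51, 64, 65, 69, 67, 74, 76, 76, 74, 73, 73, 73, 71, 74, 75, 75, 74, 70, 71, 74, 73, 76, 69, 68, 69, 70, 73, 72, 73, 74, 72, 72, 73, 73, 72, 69, 48, 53, 84]
```

The pictures explain the miss: the visible fingertips lie about 35 mm behind the reported TCP, so they closed above the knob. I'll go back and descend further in small steps, watching the force.

Emit:
{"api": "move_arm", "payload": {"motion": [{"tx":0,"ty":0,"tz":0,"twist":0.085},{"tx":0,"ty":0,"tz":0,"twist":0.085},{"tx":0,"ty":0,"tz":0,"twist":0.085},{"tx":0,"ty":0,"tz":0,"twist":0.085},{"tx":0,"ty":0,"tz":0,"twist":0.085},{"tx":0,"ty":0,"tz":0,"twist":0.085},{"tx":0,"ty":0,"tz":0,"twist":0.085},{"tx":0,"ty":0,"tz":0,"twist":0.085},{"tx":0,"ty":0,"tz":0,"twist":0},{"tx":0,"ty":0,"tz":0,"twist":0}], "gripper": -0.1}}

```text
clock: 9.65
position: [0.51, -0.0625, 0.2036]
ee_rot: [2.972, 1.02, -0.0]
force: [-0.0, -0.4, 0.3]
width: 0.551
gripper_force: 0.0
```

Run:
```python
from h import *
step([.566,-.088,.114],.65)
```

```text
t=9.7 tool mm [28.5 54.5 89.6] yaw 0.661 twist 0.007
```

Emit:
{"api": "move_arm", "payload": {"motion": [{"tx":0.014,"ty":0.027,"tz":0,"twist":0},{"tx":0.0145,"ty":0.0275,"tz":0,"twist":0},{"tx":0,"ty":0,"tz":0,"twist":0},{"tx":0,"ty":0,"tz":0.03,"twist":0},{"tx":0,"ty":0,"tz":0.02,"twist":0},{"tx":0,"ty":0,"tz":0,"twist":0},{"tx":0,"ty":0,"tz":0,"twist":0},{"tx":0,"ty":0,"tz":0,"twist":0}]}}

```text
clock: 10.45
position: [0.5665, -0.0885, 0.155]
ee_rot: [2.973, 1.015, 0.002]
force: [-1.1, -0.3, 0.7]
width: 0.551
gripper_force: 0.0
```

Run:
```python
from h import *
p=arm.observe()["position"]
im=np.array(arm.get_image("wrist"));g=cv2.cvtColor(im,cv2.COLOR_RGB2GRAY)
n,l,s,c=cv2.connectedComponentsWithStats((g[150:262,255:320]<50).astype(np.uint8))
for i in range(1,n):
    if s[i,4]>40:
        x,y,w,h=s[i,:4]+[255,150,0,0];print(x,y,w,h,"base",atz("wrist",x+w/2,y+5,.104).round(4),"top",atz("wrist",x+w/2,y+h-5,.134).round(4))
step([.566,-.088,.114],.65);print(p)
```

```text
278 209 15 22 base [ 0.5678 -0.0882  0.104 ] top [ 0.5671 -0.0886  0.134 ]
t=10.5 tool mm [-0.3 -0.8 41. ] yaw 0.658 twist 0.005
[ 0.56654735 -0.0884987   0.15497443]
```

The tool is exactly over the knob now. I'll descend.

Emit:
{"api": "move_arm", "payload": {"motion": [{"tx":0,"ty":0,"tz":0.025,"twist":0},{"tx":0,"ty":0,"tz":0.02,"twist":0},{"tx":0,"ty":0,"tz":0,"twist":0},{"tx":0,"ty":0,"tz":0,"twist":0},{"tx":0,"ty":0,"tz":0.004,"twist":0},{"tx":0,"ty":0,"tz":0,"twist":0},{"tx":0,"ty":0,"tz":0,"twist":0}]}}

```text
clock: 11.2
position: [0.5663, -0.0883, 0.1053]
ee_rot: [2.973, 1.014, 0.001]
force: [0.3, 0.3, -0.3]
width: 0.55
gripper_force: 0.0
```

Emit:
{"api": "move_arm", "payload": {"motion": [{"tx":0,"ty":0,"tz":0.002,"twist":0},{"tx":0,"ty":0,"tz":0,"twist":0},{"tx":0,"ty":0,"tz":0.002,"twist":0},{"tx":0,"ty":0,"tz":0,"twist":0}]}}

```text
clock: 11.6
position: [0.5657, -0.0883, 0.1004]
ee_rot: [-2.973, -1.013, 0.001]
force: [0.2, -0.6, -0.4]
width: 0.554
gripper_force: 0.0
```

Emit:
{"api": "move_arm", "payload": {"motion": [{"tx":0,"ty":0,"tz":0.0015,"twist":0},{"tx":0,"ty":0,"tz":0.0015,"twist":0},{"tx":0,"ty":0,"tz":0,"twist":0}]}}

```text
clock: 11.9
position: [0.5658, -0.0883, 0.0975]
ee_rot: [-2.973, -1.014, 0.001]
force: [-0.5, 0.6, 0.6]
width: 0.549
gripper_force: 0.0
```

Emit:
{"api": "move_arm", "payload": {"motion": [{"tx":0,"ty":0,"tz":0.0015,"twist":0},{"tx":0,"ty":0,"tz":0.0015,"twist":0},{"tx":0,"ty":0,"tz":0,"twist":0}]}}

```text
clock: 12.2
position: [0.5658, -0.0883, 0.0945]
ee_rot: [-2.973, -1.013, 0.001]
force: [-0.0, 0.1, -0.4]
width: 0.546
gripper_force: 0.0
```

There's no contact below the lid's height, which confirms the shorter tips. I'll go about 10 mm lower and close.

Emit:
{"api": "move_arm", "payload": {"motion": [{"tx":0,"ty":0,"tz":0.002,"twist":0},{"tx":0,"ty":0,"tz":0.002,"twist":0},{"tx":0,"ty":0,"tz":0.002,"twist":0},{"tx":0,"ty":0,"tz":0.002,"twist":0},{"tx":0,"ty":0,"tz":0,"twist":0}]}}

```text
clock: 12.7
position: [0.5657, -0.0883, 0.0864]
ee_rot: [-2.973, -1.013, 0.001]
force: [0.0, -0.8, 0.3]
width: 0.55
gripper_force: 0.0
```

Emit:
{"api": "move_arm", "payload": {"motion": [{"tx":0,"ty":0,"tz":0,"twist":0},{"tx":0,"ty":0,"tz":0,"twist":0},{"tx":0,"ty":0,"tz":0,"twist":0},{"tx":0,"ty":0,"tz":0,"twist":0},{"tx":0,"ty":0,"tz":0,"twist":0},{"tx":0,"ty":0,"tz":0,"twist":0},{"tx":0,"ty":0,"tz":0,"twist":0}], "gripper": 1, "squeeze": 4}}

```text
clock: 13.4
position: [0.566, -0.0883, 0.0868]
ee_rot: [2.974, 1.013, 0.0]
force: [-0.1, 0.2, -0.5]
width: 0.123
gripper_force: 4.0
```

Gripped: the opening is about 12 mm and the grip 4 N. Now I'll swing it along the arc.

Emit:
{"api": "move_arm", "payload": {"motion": [{"tx":-0.0006,"ty":-0.0087,"tz":0,"twist":-0.09},{"tx":-0.0006,"ty":-0.0087,"tz":0,"twist":-0.09},{"tx":-0.0006,"ty":-0.0087,"tz":0,"twist":-0.09},{"tx":-0.0006,"ty":-0.0087,"tz":0,"twist":-0.09},{"tx":-0.0006,"ty":-0.0087,"tz":0,"twist":-0.09},{"tx":-0.0006,"ty":-0.0087,"tz":0,"twist":-0.09},{"tx":-0.0006,"ty":-0.0087,"tz":0,"twist":-0.09},{"tx":-0.0006,"ty":-0.0087,"tz":0,"twist":-0.09},{"tx":0,"ty":0,"tz":0,"twist":0},{"tx":0,"ty":0,"tz":0,"twist":0},{"tx":0,"ty":0,"tz":0,"twist":0}]}}

```text
clock: 14.5
position: [0.5041, -0.0657, 0.0867]
ee_rot: [1.972, 2.446, -0.0]
force: [-0.2, -0.3, 0.7]
width: 0.126
gripper_force: 4.0
```

Emit:
{"api": "move_arm", "payload": {"motion": [{"tx":0,"ty":0,"tz":0,"twist":0},{"tx":0,"ty":0,"tz":0,"twist":0},{"tx":0,"ty":0,"tz":0,"twist":0},{"tx":0,"ty":0,"tz":-0.03,"twist":0},{"tx":0,"ty":0,"tz":-0.03,"twist":0},{"tx":0,"ty":0,"tz":-0.03,"twist":0},{"tx":0,"ty":0,"tz":0,"twist":0},{"tx":0,"ty":0,"tz":0,"twist":0},{"tx":0,"ty":0,"tz":0,"twist":0}], "gripper": 0.3}}

```text
clock: 15.4
position: [0.5032, -0.0655, 0.1759]
ee_rot: [-1.967, -2.448, 0.001]
force: [-0.7, -0.9, -0.5]
width: 0.352
gripper_force: 0.0
```

Run:
```python
from h import *
p=arm.observe()["position"];r=p[:2]-[.517,-.126];print(p,"phi",np.arctan2(r[1],r[0])-.57)
im=save("wrist","w6.png");g=cv2.cvtColor(im,cv2.COLOR_RGB2GRAY)
n,l,s,c=cv2.connectedComponentsWithStats((g[150:262,240:330]<50).astype(np.uint8))
for i in range(1,n):
    if s[i,4]>40:
        x,y,w,h=s[i,:4]+[240,150,0,0];print(x,y,w,h,"top",atz("wrist",x+w/2,y+h-5,.134).round(4))
for d in arm.place_of("wrist","corner0")[:4]:
    u,v=np.array(d["point"])*[560,420];print(round(d["conf"],2),int(u),int(v),atz("wrist",u,v,.098).round(4))
th=.57;R=np.array([[np.cos(th),-np.sin(th)],[np.sin(th),np.cos(th)]]);t=np.array([.543,-.1095])
for c,m in enumerate([(-.084,.059),(-.084,-.059),(.084,-.059),(.084,.059)]): print(c,(t+R@m).round(4))
step([*(t+R@[.084,.059]),.12])
```

```text
[ 0.50318262 -0.06545908  0.17589181] phi 1.22518497641172
280 203 13 21 top [ 0.504 -0.066  0.134]
248 246 8 16 top [ 0.4829 -0.105   0.134 ]
316 246 7 16 top [ 0.5385 -0.0927  0.134 ]
0.92 212 232 [ 0.4404 -0.1051  0.098 ]
0.61 380 170 [ 0.5785 -0.0142  0.098 ]
0.57 259 335 [ 0.5063 -0.2076  0.098 ]
0 [ 0.4404 -0.1052]
1 [ 0.5041 -0.2045]
2 [ 0.6456 -0.1138]
3 [ 0.5819 -0.0145]
t=15.5 tool mm [32.8 88.1 55.5] yaw 1.788 twist 0.0
```

The cover is now at about 1.22 rad, and the knob is seen at (0.504,-0.066). I'll shut the gripper, turn the tool parallel to the lid and go over corner 3.

Emit:
{"api": "move_arm", "payload": {"motion": [{"tx":0.016,"ty":0.044,"tz":0,"twist":0},{"tx":0.017,"ty":0.044,"tz":0,"twist":0},{"tx":0,"ty":0,"tz":0,"twist":0.086},{"tx":0,"ty":0,"tz":0,"twist":0.086},{"tx":0,"ty":0,"tz":0,"twist":0.086},{"tx":0,"ty":0,"tz":0,"twist":0.086},{"tx":0,"ty":0,"tz":0,"twist":0.086},{"tx":0,"ty":0,"tz":0,"twist":0.086},{"tx":0,"ty":0,"tz":0,"twist":0.086},{"tx":0,"ty":0,"tz":0,"twist":0.086},{"tx":0,"ty":0,"tz":0,"twist":0.086},{"tx":0,"ty":0,"tz":0,"twist":0}], "gripper": 1, "squeeze": 20}}

```text
clock: 16.7
position: [0.5822, -0.0143, 0.1758]
ee_rot: [3.015, 0.883, -0.003]
force: [-0.0, -0.8, 1.0]
width: 0.004
gripper_force: 0.0
```

Emit:
{"api": "move_arm", "payload": {"motion": [{"tx":0,"ty":0,"tz":0.03,"twist":0},{"tx":0,"ty":0,"tz":0.03,"twist":0},{"tx":0,"ty":0,"tz":0,"twist":0},{"tx":0,"ty":0,"tz":0,"twist":0}]}}

```text
clock: 17.1
position: [0.5823, -0.0147, 0.1167]
ee_rot: [-3.013, -0.889, 0.002]
force: [0.3, -0.1, 0.6]
width: 0.002
gripper_force: 0.0
```

Run:
```python
from h import *
s=arm.observe();print(s["position"],s["width"],s["joints"].round(2));step([.582,-.0145,.09],.57)
```

```text
[ 0.58227674 -0.01468816  0.11673688] 0.0015983588276762928 [-0.49  0.48  0.6   1.8  -0.32  0.96 -0.75]
t=17.1 tool mm [-0.1 -0.3 26.7] yaw 0.574 twist 0.003
```

Emit:
{"api": "move_arm", "payload": {"motion": [{"tx":0,"ty":0,"tz":0.006,"twist":0},{"tx":0,"ty":0,"tz":0.006,"twist":0},{"tx":0,"ty":0,"tz":0.003,"twist":0},{"tx":0,"ty":0,"tz":0.003,"twist":0},{"tx":0,"ty":0,"tz":0,"twist":0}]}}

```text
clock: 17.6
position: [0.5825, -0.0144, 0.0985]
ee_rot: [-3.014, -0.887, 0.0]
force: [0.1, 0.4, 0.3]
width: 0.006
gripper_force: 0.0
```

Emit:
{"api": "move_arm", "payload": {"motion": [{"tx":0,"ty":0,"tz":0.002,"twist":0},{"tx":0,"ty":0,"tz":0.002,"twist":0},{"tx":0,"ty":0,"tz":0.002,"twist":0},{"tx":0,"ty":0,"tz":0.002,"twist":0},{"tx":0,"ty":0,"tz":0,"twist":0}]}}

```text
clock: 18.1
position: [0.5824, -0.0144, 0.0904]
ee_rot: [-3.014, -0.886, 0.001]
force: [-0.0, -0.5, -0.1]
width: 0.002
gripper_force: 0.0
```

Emit:
{"api": "move_arm", "payload": {"motion": [{"tx":0,"ty":0,"tz":0.002,"twist":0},{"tx":0,"ty":0,"tz":0.002,"twist":0},{"tx":0,"ty":0,"tz":0.002,"twist":0},{"tx":0,"ty":0,"tz":0,"twist":0}]}}

```text
clock: 18.5
position: [0.5824, -0.0144, 0.0844]
ee_rot: [-3.014, -0.887, 0.001]
force: [-0.0, 1.0, 0.5]
width: 0.008
gripper_force: 0.0
```

Emit:
{"api": "move_arm", "payload": {"motion": [{"tx":0,"ty":0,"tz":0.002,"twist":0},{"tx":0,"ty":0,"tz":0.002,"twist":0},{"tx":0,"ty":0,"tz":0.002,"twist":0},{"tx":0,"ty":0,"tz":0,"twist":0}]}}

```text
clock: 18.9
position: [0.5824, -0.0144, 0.0784]
ee_rot: [-3.014, -0.886, 0.001]
force: [-0.1, 0.1, 1.2]
width: 0.006
gripper_force: 0.0
```

Emit:
{"api": "move_arm", "payload": {"motion": [{"tx":0,"ty":0,"tz":0.002,"twist":0},{"tx":0,"ty":0,"tz":0.002,"twist":0},{"tx":0,"ty":0,"tz":0,"twist":0}]}}

```text
clock: 19.2
position: [0.5824, -0.0144, 0.0744]
ee_rot: [-3.014, -0.887, 0.001]
force: [-0.3, 1.0, 0.2]
width: 0.003
gripper_force: 0.0
```

Emit:
{"api": "move_arm", "payload": {"motion": [{"tx":0,"ty":0,"tz":0.002,"twist":0},{"tx":0,"ty":0,"tz":0.002,"twist":0},{"tx":0,"ty":0,"tz":0,"twist":0}]}}

```text
clock: 19.5
position: [0.5824, -0.0144, 0.0704]
ee_rot: [-3.014, -0.886, 0.001]
force: [0.3, -0.9, -0.2]
width: 0.005
gripper_force: 0.0
```

Emit:
{"api": "move_arm", "payload": {"motion": [{"tx":0,"ty":0,"tz":0.002,"twist":0},{"tx":0,"ty":0,"tz":0.002,"twist":0},{"tx":0,"ty":0,"tz":0,"twist":0}]}}

```text
clock: 19.8
position: [0.5824, -0.0144, 0.0664]
ee_rot: [-3.014, -0.887, 0.001]
force: [-0.3, 0.0, 0.3]
width: 0.007
gripper_force: 0.0
```

Emit:
{"api": "move_arm", "payload": {"motion": [{"tx":0,"ty":0,"tz":0.002,"twist":0},{"tx":0,"ty":0,"tz":0,"twist":0}]}}

```text
clock: 20.0
position: [0.5825, -0.0144, 0.0645]
ee_rot: [-3.014, -0.887, 0.0]
force: [0.6, 0.4, -0.5]
width: 0.006
gripper_force: 0.0
```

Run:
```python
from h import *
s=arm.observe();print(s["position"],s["force"])
a=save("scene","s7.png");b=save("wrist","w7.png")
c=a[170:310,160:340];cv2.imwrite("pics/v10.png",np.hstack([cv2.resize(c,(450,350)),cv2.resize(b[120:400,150:430],(350,350))])[:,:,::-1])
p=s["position"];print("TCP in scene crop",(proj("scene",p)-[160,170])*2.5,"lid pt",(proj("scene",[p[0],p[1],.098])-[160,170])*2.5)
```

```text
[ 0.58247516 -0.01439922  0.06448763] [ 0.5521538   0.4432939  -0.48670693]
TCP in scene crop [320.54886453 152.19548053] lid pt [320.81361917 128.3578081 ]
```

View pics/v10.png

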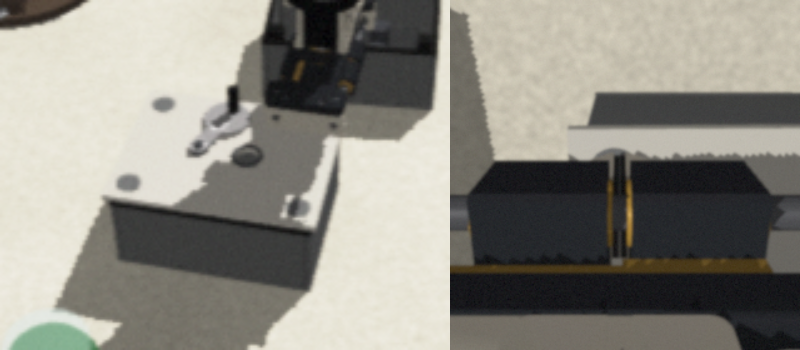

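The view shows the cover swung clear, with the vent open at (247,155) in the scene crop. The gripper is just above the corner 3 dot near (335,125) and not touching yet. I'll keep going down.

Emit:
{"api": "move_arm", "payload": {"motion": [{"tx":0,"ty":0,"tz":0.002,"twist":0},{"tx":0,"ty":0,"tz":0.001,"twist":0},{"tx":0,"ty":0,"tz":0,"twist":0}]}}

```text
clock: 20.4
position: [0.5824, -0.0144, 0.0615]
ee_rot: [-3.014, -0.886, 0.001]
force: [-0.4, -0.4, 0.5]
width: 0.005
gripper_force: 0.0
```

Emit:
{"api": "move_arm", "payload": {"motion": [{"tx":0,"ty":0,"tz":0.002,"twist":0},{"tx":0,"ty":0,"tz":0,"twist":0}]}}

```text
clock: 20.6
position: [0.5825, -0.0144, 0.0595]
ee_rot: [-3.014, -0.887, 0.0]
force: [0.3, 0.5, 0.4]
width: 0.004
gripper_force: 0.0
```

Emit:
{"api": "move_arm", "payload": {"motion": [{"tx":0,"ty":0,"tz":0.002,"twist":0},{"tx":0,"ty":0,"tz":0,"twist":0}]}}

```text
clock: 20.8
position: [0.5827, -0.0143, 0.058]
ee_rot: [-3.014, -0.887, -0.0]
force: [-1.9, 0.1, 4.5]
width: 0.004
gripper_force: 2.0
```

Contact is at TCP z of about 0.058, so the tips are about 40 mm short and fully down is about 0.050. Pressing.

Emit:
{"api": "move_arm", "payload": {"motion": [{"tx":0,"ty":0,"tz":0.002,"twist":0},{"tx":0,"ty":0,"tz":0.002,"twist":0},{"tx":0,"ty":0,"tz":0.002,"twist":0},{"tx":0,"ty":0,"tz":0,"twist":0}]}}

```text
clock: 21.2
position: [0.5828, -0.014, 0.0528]
ee_rot: [-3.013, -0.886, -0.001]
force: [-4.9, 2.0, 13.1]
width: 0.005
gripper_force: 6.6
```

Emit:
{"api": "move_arm", "payload": {"motion": [{"tx":0,"ty":0,"tz":0.002,"twist":0},{"tx":0,"ty":0,"tz":0.001,"twist":0},{"tx":0,"ty":0,"tz":0,"twist":0}]}}

```text
clock: 21.5
position: [0.583, -0.014, 0.0521]
ee_rot: [-3.012, -0.886, -0.004]
force: [-12.9, 3.4, 40.9]
width: 0.001
gripper_force: 20.7
```

Corner 3 has bottomed: 41 N with hardly any more travel. Next is corner 2, 118 mm along tool +y.

Emit:
{"api": "move_arm", "payload": {"motion": [{"tx":0,"ty":0,"tz":-0.015,"twist":0},{"tx":0,"ty":0,"tz":-0.015,"twist":0},{"tx":0,"ty":0.04,"tz":0,"twist":0},{"tx":0,"ty":0.04,"tz":0,"twist":0},{"tx":0,"ty":0.038,"tz":0,"twist":0},{"tx":0,"ty":0,"tz":0,"twist":0},{"tx":0,"ty":0,"tz":0.01,"twist":0},{"tx":0,"ty":0,"tz":0.006,"twist":0},{"tx":0,"ty":0,"tz":0,"twist":0}]}}

```text
clock: 22.4
position: [0.6452, -0.1117, 0.0611]
ee_rot: [-3.011, -0.889, 0.004]
force: [-0.8, -0.0, -0.1]
width: 0.005
gripper_force: 0.0
```

Run:
```python
from h import *
s=arm.observe();print(s["position"],s["force"],s["joints"].round(2));step([.6456,-.1138,.0485],.57)
```

```text
[ 0.64518521 -0.11165349  0.06112867] [-0.79849644 -0.02311066 -0.13998012] [-0.26  0.65  0.55  1.66 -0.4   0.95 -0.56]
t=22.4 tool mm [-0.8  2.1 12.6] yaw 0.574 twist 0.003
```

Emit:
{"api": "move_arm", "payload": {"motion": [{"tx":0,"ty":0.001,"tz":0.002,"twist":0},{"tx":0,"ty":0,"tz":0.002,"twist":0},{"tx":0,"ty":0,"tz":0.002,"twist":0},{"tx":0,"ty":0,"tz":0.002,"twist":0},{"tx":0,"ty":0,"tz":0.002,"twist":0},{"tx":0,"ty":0,"tz":0,"twist":0}]}}

```text
clock: 23.0
position: [0.6474, -0.114, 0.0532]
ee_rot: [-3.013, -0.887, -0.002]
force: [-0.7, 0.4, 4.6]
width: 0.007
gripper_force: 1.8
```

Emit:
{"api": "move_arm", "payload": {"motion": [{"tx":0,"ty":0,"tz":0.002,"twist":0},{"tx":0,"ty":0,"tz":0.001,"twist":0},{"tx":0,"ty":0,"tz":0,"twist":0}]}}

```text
clock: 23.3
position: [0.6476, -0.1139, 0.052]
ee_rot: [-3.013, -0.887, -0.003]
force: [-5.8, 3.4, 21.4]
width: 0.002
gripper_force: 10.1
```

Emit:
{"api": "move_arm", "payload": {"motion": [{"tx":0,"ty":0,"tz":0.001,"twist":0},{"tx":0,"ty":0,"tz":0.001,"twist":0},{"tx":0,"ty":0,"tz":0,"twist":0}]}}

```text
clock: 23.6
position: [0.6477, -0.1139, 0.0517]
ee_rot: [-3.013, -0.886, -0.005]
force: [-12.5, 6.2, 36.7]
width: 0.005
gripper_force: 18.1
```

Corner 2 is bottomed, with 37 N at 0.0517. Next is corner 1, 168 mm along tool -x.

Emit:
{"api": "move_arm", "payload": {"motion": [{"tx":0,"ty":0,"tz":-0.015,"twist":0},{"tx":0,"ty":0,"tz":-0.015,"twist":0},{"tx":0,"ty":0,"tz":-0.008,"twist":0},{"tx":-0.042,"ty":0,"tz":0,"twist":0},{"tx":-0.042,"ty":0,"tz":0,"twist":0},{"tx":-0.042,"ty":0,"tz":0,"twist":0},{"tx":-0.042,"ty":0,"tz":0,"twist":0},{"tx":0,"ty":0,"tz":0,"twist":0},{"tx":0,"ty":0,"tz":0,"twist":0}]}}

```text
clock: 24.5
position: [0.5054, -0.2061, 0.0861]
ee_rot: [-3.015, -0.883, -0.001]
force: [0.2, 0.3, -0.3]
width: 0.002
gripper_force: 0.0
```

Run:
```python
from h import *
s=arm.observe();print(s["position"],s["force"],s["joints"].round(2));step([.5041,-.2045,.0485],.57)
```

```text
[ 0.50544987 -0.20608661  0.08611339] [ 0.24002999  0.28706909 -0.26780449] [-0.14  0.46  0.59  1.92 -0.34  0.86 -0.37]
t=24.5 tool mm [-0.3 -2.1 37.6] yaw 0.57 twist 0.0
```

Emit:
{"api": "move_arm", "payload": {"motion": [{"tx":0,"ty":-0.001,"tz":0.012,"twist":0},{"tx":0,"ty":0,"tz":0.008,"twist":0},{"tx":0,"ty":0,"tz":0.004,"twist":0},{"tx":0,"ty":0,"tz":0.003,"twist":0},{"tx":0,"ty":0,"tz":0.002,"twist":0},{"tx":0,"ty":0,"tz":0.002,"twist":0},{"tx":0,"ty":0,"tz":0.002,"twist":0},{"tx":0,"ty":0,"tz":0.002,"twist":0},{"tx":0,"ty":0,"tz":0,"twist":0}]}}

```text
clock: 25.4
position: [0.5054, -0.2041, 0.052]
ee_rot: [-3.012, -0.887, -0.001]
force: [-7.3, 4.6, 25.8]
width: 0.001
gripper_force: 12.6
```

Emit:
{"api": "move_arm", "payload": {"motion": [{"tx":0,"ty":0,"tz":0.001,"twist":0},{"tx":0,"ty":0,"tz":0.001,"twist":0},{"tx":0,"ty":0,"tz":0,"twist":0}]}}

```text
clock: 25.7
position: [0.5054, -0.2039, 0.0515]
ee_rot: [-3.012, -0.886, -0.003]
force: [-15.2, 9.2, 47.0]
width: 0.001
gripper_force: 23.6
```

Corner 1 is down. Now corner 0, 118 mm along tool -y.

Emit:
{"api": "move_arm", "payload": {"motion": [{"tx":0,"ty":0,"tz":-0.015,"twist":0},{"tx":0,"ty":0,"tz":-0.015,"twist":0},{"tx":0,"ty":0,"tz":-0.008,"twist":0},{"tx":0,"ty":-0.04,"tz":0,"twist":0},{"tx":0,"ty":-0.04,"tz":0,"twist":0},{"tx":0,"ty":-0.038,"tz":0,"twist":0},{"tx":0,"ty":0,"tz":0,"twist":0},{"tx":0,"ty":0,"tz":0,"twist":0}]}}

```text
clock: 26.5
position: [0.4415, -0.1045, 0.0867]
ee_rot: [-3.013, -0.89, -0.0]
force: [-0.0, -0.1, 0.1]
width: 0.004
gripper_force: 0.0
```

Run:
```python
from h import *
s=arm.observe();print(s["position"],s["force"],s["joints"].round(2));step([.4404,-.1052,.0485],.57)
```

```text
[ 0.44150954 -0.10453785  0.0866683 ] [-0.03300768 -0.12841763  0.05929261] [-0.38  0.32  0.62  2.14 -0.27  0.76 -0.58]
t=26.5 tool mm [-1.3 -0.  38.2] yaw 0.574 twist 0.003
```

Emit:
{"api": "move_arm", "payload": {"motion": [{"tx":0,"ty":0,"tz":0.012,"twist":0},{"tx":0,"ty":0,"tz":0.008,"twist":0},{"tx":0,"ty":0,"tz":0.004,"twist":0},{"tx":0,"ty":0,"tz":0.003,"twist":0},{"tx":0,"ty":0,"tz":0.002,"twist":0},{"tx":0,"ty":0,"tz":0.002,"twist":0},{"tx":0,"ty":0,"tz":0.002,"twist":0},{"tx":0,"ty":0,"tz":0.002,"twist":0},{"tx":0,"ty":0,"tz":0,"twist":0}]}}

```text
clock: 27.4
position: [0.4413, -0.1057, 0.0517]
ee_rot: [3.014, 0.886, 0.0]
force: [0.5, -0.2, -0.2]
width: 0.003
gripper_force: 0.0
```

Emit:
{"api": "move_arm", "payload": {"motion": [{"tx":0,"ty":0,"tz":0.001,"twist":0},{"tx":0,"ty":0,"tz":0.001,"twist":0},{"tx":0,"ty":0,"tz":0,"twist":0}]}}

```text
clock: 27.7
position: [0.4415, -0.1056, 0.0511]
ee_rot: [-3.013, -0.885, -0.002]
force: [-9.2, 0.6, 29.7]
width: 0.004
gripper_force: 15.1
```

Corner 0 is down too. Corner 3 went first and bottomed highest, so I'll press it again to check, passing high over the knob.

Emit:
{"api": "move_arm", "payload": {"motion": [{"tx":0,"ty":0,"tz":-0.02,"twist":0},{"tx":0,"ty":0,"tz":-0.03,"twist":0},{"tx":0,"ty":0,"tz":-0.03,"twist":0},{"tx":0,"ty":0,"tz":-0.02,"twist":0},{"tx":0.042,"ty":0,"tz":0,"twist":0},{"tx":0.042,"ty":0,"tz":0,"twist":0},{"tx":0.042,"ty":0,"tz":0,"twist":0},{"tx":0.042,"ty":0,"tz":0,"twist":0},{"tx":0,"ty":0,"tz":0,"twist":0},{"tx":0,"ty":0,"tz":0.03,"twist":0},{"tx":0,"ty":0,"tz":0.03,"twist":0},{"tx":0,"ty":0,"tz":0.02,"twist":0}]}}

```text
clock: 28.9
position: [0.5815, -0.0142, 0.0679]
ee_rot: [-3.013, -0.887, 0.002]
force: [0.3, 0.3, -0.2]
width: 0.002
gripper_force: 0.0
```

Emit:
{"api": "move_arm", "payload": {"motion": [{"tx":0,"ty":0,"tz":0.008,"twist":0},{"tx":0,"ty":0,"tz":0.004,"twist":0},{"tx":0,"ty":0,"tz":0.002,"twist":0},{"tx":0,"ty":0,"tz":0.002,"twist":0},{"tx":0,"ty":0,"tz":0.002,"twist":0},{"tx":0,"ty":0,"tz":0,"twist":0}]}}

```text
clock: 29.5
position: [0.5828, -0.0144, 0.052]
ee_rot: [-3.014, -0.887, -0.001]
force: [-0.5, 0.5, -0.6]
width: 0.003
gripper_force: 0.0
```

Emit:
{"api": "move_arm", "payload": {"motion": [{"tx":0,"ty":0,"tz":0.001,"twist":0},{"tx":0,"ty":0,"tz":0.001,"twist":0},{"tx":0,"ty":0,"tz":0,"twist":0}]}}

```text
clock: 29.8
position: [0.583, -0.0143, 0.0513]
ee_rot: [-3.013, -0.886, -0.002]
force: [-5.5, 1.4, 16.7]
width: 0.003
gripper_force: 8.6
```

All four corners bottom at 0.511–0.517, so the lid is flat. Back to the knob to swing the cover shut.

Emit:
{"api": "move_arm", "payload": {"motion": [{"tx":0,"ty":0,"tz":-0.03,"twist":0},{"tx":0,"ty":0,"tz":-0.04,"twist":0},{"tx":0,"ty":0,"tz":-0.04,"twist":0},{"tx":-0.032,"ty":0,"tz":0,"twist":-0.086},{"tx":0,"ty":0,"tz":0,"twist":-0.086},{"tx":0,"ty":0,"tz":0,"twist":-0.086},{"tx":0,"ty":0,"tz":0,"twist":-0.086},{"tx":0,"ty":0,"tz":0,"twist":-0.086},{"tx":0,"ty":0,"tz":0,"twist":-0.086},{"tx":0,"ty":0,"tz":0,"twist":-0.086},{"tx":0,"ty":0,"tz":0,"twist":-0.086},{"tx":0,"ty":0,"tz":0,"twist":-0.086}], "gripper": -0.1}}

```text
clock: 31.0
position: [0.5557, -0.0319, 0.1599]
ee_rot: [1.961, 2.454, 0.0]
force: [0.5, -0.6, -0.2]
width: 0.548
gripper_force: 0.0
```

Run:
```python
from h import *
step([.5035,-.0655,.155],1.788)
```

```text
t=31.0 tool mm [-21.3 -58.4   4.9] yaw 1.793 twist 0.003
```

Emit:
{"api": "move_arm", "payload": {"motion": [{"tx":-0.011,"ty":-0.029,"tz":0,"twist":0},{"tx":-0.011,"ty":-0.029,"tz":0,"twist":0},{"tx":0,"ty":0,"tz":0,"twist":0},{"tx":0,"ty":0,"tz":0,"twist":0},{"tx":0,"ty":0,"tz":0,"twist":0}]}}

```text
clock: 31.5
position: [0.5047, -0.0651, 0.16]
ee_rot: [1.966, 2.449, 0.001]
force: [0.2, -0.1, -0.1]
width: 0.551
gripper_force: 0.0
```

Run:
```python
from h import *
im=save("wrist","w8.png");g=cv2.cvtColor(im,cv2.COLOR_RGB2GRAY)
n,l,s,c=cv2.connectedComponentsWithStats((g[150:250,240:330]<50).astype(np.uint8))
for i in range(1,n):
    if s[i,4]>40:
        x,y,w,h=s[i,:4]+[240,150,0,0];print(x,y,w,h,"base",atz("wrist",x+w/2,y+5,.096).round(4),"top",atz("wrist",x+w/2,y+h-5,.126).round(4))
step([.5035,-.0655,.08],1.788)
for cam in ["wrist","scene"]:
  for d in arm.place_of(cam,"corner0")[:4]:
    u,v=np.array(d["point"])*[560,420];print(cam,round(d["conf"],2),int(u),int(v),atz(cam,u,v,.09).round(4))
for cam in ["scene"]:
  for q in ["jar","beaker","slidebox"]: print(q,[(d["point"],d["conf"]) for d in arm.look_for(cam,q)[:2]])
```

```text
278 205 14 22 base [ 0.5043 -0.0643  0.096 ] top [ 0.5046 -0.0659  0.126 ]
t=31.6 tool mm [-0.2 -1.4 79.9] yaw 1.789 twist 0.001
wrist 0.94 255 338 [ 0.5045 -0.2051  0.09  ]
wrist 0.76 381 170 [ 0.5793 -0.013   0.09  ]
wrist 0.7 208 236 [ 0.4413 -0.1059  0.09  ]
scene 0.95 226 215 [ 0.4449 -0.1061  0.09  ]
scene 0.78 289 218 [0.5709 0.002  0.09  ]
scene 0.7 211 238 [ 0.4853 -0.1861  0.09  ]
scene 0.55 274 255 [ 0.6374 -0.1188  0.09  ]
jar [([0.3271, 0.7855], 0.72)]
beaker [([0.7304, 0.421], 0.79)]
slidebox [([0.658, 0.6298], 0.63), ([0.4443, 0.564], 0.46)]
```

Run:
```python
from h import *
a=cv2.imread("pics/s0.png",0);b=cv2.cvtColor(save("scene","s9.png"),cv2.COLOR_RGB2GRAY)
th=.57;R=np.array([[np.cos(th),-np.sin(th)],[np.sin(th),np.cos(th)]]);t=np.array([.543,-.1095])
for c,m in enumerate([(-.084,.059),(-.084,-.059),(.084,-.059),(.084,.059)]):
    w=t+R@m;p=proj("scene",[*w,.098]);q=proj("scene",[*w,.09]);u,v=p.round().astype(int)
    T=a[v-6:v+7,u-9:u+10];S=b[v-14:v+17,u-15:u+16]
    r=cv2.matchTemplate(S,T,cv2.TM_CCOEFF_NORMED);_,k,_,l=cv2.minMaxLoc(r)
    # parabolic row refinement
    x,y=l;f=0
    if 0<y<r.shape[0]-1: e=r[y-1:y+2,x];f=.5*(e[0]-e[2])/(e[0]-2*e[1]+e[2])
    print(c,"expected drop",(q-p).round(1),"seen",x-6,round(y+f-8,2),round(k,2))
```

```text
0 expected drop [0.2 2.3] seen 0 2.16 0.69
1 expected drop [0.3 2.3] seen 3 -8 0.66
2 expected drop [0.  2.3] seen 0 1.84 0.98
3 expected drop [-0.   2.3] seen 0 1.87 0.97
```

Corners 0, 2 and 3 have visibly dropped about 2 px, as expected, and corner 1 follows since the lid is a plane. I'll lower and grip the knob.

Emit:
{"api": "move_arm", "payload": {"motion": [{"tx":0,"ty":0,"tz":0.03,"twist":0},{"tx":0,"ty":0,"tz":0.03,"twist":0},{"tx":0,"ty":0,"tz":0.015,"twist":0},{"tx":0,"ty":0,"tz":0.005,"twist":0},{"tx":0,"ty":0,"tz":0,"twist":0},{"tx":0,"ty":0,"tz":0,"twist":0}]}}

```text
clock: 32.45
position: [0.5045, -0.0659, 0.0805]
ee_rot: [1.967, 2.448, 0.001]
force: [-0.1, 0.2, 0.6]
width: 0.551
gripper_force: 0.0
```

Emit:
{"api": "move_arm", "payload": {"motion": [{"tx":0,"ty":0,"tz":0,"twist":0},{"tx":0,"ty":0,"tz":0,"twist":0},{"tx":0,"ty":0,"tz":0,"twist":0},{"tx":0,"ty":0,"tz":0,"twist":0},{"tx":0,"ty":0,"tz":0,"twist":0},{"tx":0,"ty":0,"tz":0,"twist":0},{"tx":0,"ty":0,"tz":0,"twist":0}], "gripper": 1, "squeeze": 4}}

```text
clock: 33.15
position: [0.5039, -0.0657, 0.0798]
ee_rot: [1.968, 2.449, 0.0]
force: [0.0, -0.4, 0.1]
width: 0.125
gripper_force: 4.0
```

Emit:
{"api": "move_arm", "payload": {"motion": [{"tx":-0.0006,"ty":0.0087,"tz":0,"twist":0.09},{"tx":-0.0006,"ty":0.0087,"tz":0,"twist":0.09},{"tx":-0.0006,"ty":0.0087,"tz":0,"twist":0.09},{"tx":-0.0006,"ty":0.0087,"tz":0,"twist":0.09},{"tx":-0.0006,"ty":0.0087,"tz":0,"twist":0.09},{"tx":-0.0006,"ty":0.0087,"tz":0,"twist":0.09},{"tx":-0.0006,"ty":0.0087,"tz":0,"twist":0.09},{"tx":-0.0006,"ty":0.0087,"tz":0,"twist":0.09},{"tx":-0.0003,"ty":0.0055,"tz":0,"twist":0.057},{"tx":0,"ty":0,"tz":0,"twist":0},{"tx":0,"ty":0,"tz":0,"twist":0},{"tx":0,"ty":0,"tz":0,"twist":0}]}}

```text
clock: 34.35
position: [0.5689, -0.0928, 0.0798]
ee_rot: [-3.015, -0.883, 0.0]
force: [-1.3, -1.2, 3.2]
width: 0.124
gripper_force: 4.0
```

Run:
```python
from h import *
s=arm.observe();p=s["position"];r=p[:2]-[.517,-.126];print(p,s["force"],"r",np.hypot(*r),"phi",np.arctan2(r[1],r[0])-.57)
```

```text
[ 0.56890307 -0.09279591  0.07977358] [-1.25725507 -1.19909407  3.22611079] r 0.06161525553606073 phi -0.0008764789699681197
```

The cover angle is about 0. I'll release, lift and check.

Emit:
{"api": "move_arm", "payload": {"motion": [{"tx":0,"ty":0,"tz":0,"twist":0},{"tx":0,"ty":0,"tz":0,"twist":0},{"tx":0,"ty":0,"tz":0,"twist":0},{"tx":0,"ty":0,"tz":0,"twist":0},{"tx":0,"ty":0,"tz":-0.03,"twist":0},{"tx":0,"ty":0,"tz":-0.03,"twist":0},{"tx":0,"ty":0,"tz":-0.03,"twist":0},{"tx":0,"ty":0,"tz":-0.03,"twist":0},{"tx":0,"ty":0,"tz":0,"twist":0},{"tx":0,"ty":0,"tz":0,"twist":0},{"tx":0,"ty":0,"tz":0,"twist":0}], "gripper": 0.2}}

```text
clock: 35.45
position: [0.5685, -0.0924, 0.1987]
ee_rot: [-3.015, -0.88, 0.002]
force: [0.3, 0.5, -1.0]
width: 0.403
gripper_force: 0.0
```

Run:
```python
from h import *
im=save("wrist","w9.png");g=cv2.cvtColor(im,cv2.COLOR_RGB2GRAY)
n,l,s,c=cv2.connectedComponentsWithStats((g[150:245,240:330]<50).astype(np.uint8))
for i in range(1,n):
    if s[i,4]>30:
        x,y,w,h=s[i,:4]+[240,150,0,0];k=atz("wrist",x+w/2,y+h-5,.126)[:2]
        r=k-[.517,-.126];print(x,y,w,h,"top",k.round(4),"phi",np.arctan2(r[1],r[0])-.57)
t,th=None,None
D=[np.array(d["point"])*[560,420] for d in arm.place_of("wrist","corner0")[:4]]
print([d.round(0) for d in D],[atz("wrist",*d,.09).round(4)[:2] for d in D])
a=cv2.imread("pics/s0.png",0);b=cv2.cvtColor(save("scene","s10.png"),cv2.COLOR_RGB2GRAY)
th=.57;R=np.array([[np.cos(th),-np.sin(th)],[np.sin(th),np.cos(th)]]);t=np.array([.543,-.1095])
for c,m in enumerate([(-.084,.059),(-.084,-.059),(.084,-.059),(.084,.059)]):
    u,v=proj("scene",[*(t+R@m),.098]).round().astype(int)
    r=cv2.matchTemplate(b[v-14:v+17,u-15:u+16],a[v-6:v+7,u-9:u+10],cv2.TM_CCOEFF_NORMED);_,k,_,(x,y)=cv2.minMaxLoc(r);print(c,x-6,y-8,round(k,2))
```

```text
281 196 12 16 top [ 0.5705 -0.0932] phi -0.020584828225522434
[array([223., 147.]), array([345., 142.])] [array([ 0.5797, -0.0132]), array([ 0.6482, -0.1107])]
0 0 2 0.68
1 0 2 0.67
2 0 2 0.98
3 0 2 0.97
```

The knob is at about -0.02 rad, so the cover is centred over the vent. All four corners show the full 2 px drop, and the gripper is clear. Handing in.

```bash
python3 -c "
from cell import arm
print(arm.sign_off())"
```

```text
the job is handed in; nothing more can be done
None
```

I opened the vent, pressed all four lid corners down onto the gasket, swung the cover back over the hole (about 0.02 rad off centre), and handed the job in; sign-off returned no verdict.

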